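# Tick off the hobs on the store's check bench

### The job

Record the stock check of the three toothed steel hobs that stand on check stands, from the tallest hob to the shortest: with the fingertips, gently press down the button at the front of the tallest hob's stand, then that of the middle-height hob, then that of the shortest, each only until it is down (it stays down). Do not press the button of the stand with the smooth sleeve, and do not move or lift any hob, the sleeve or anything else on the bench.

Things in the scene. Friction and masses are not known exactly. Their poses are not given: they have to be found in the camera images.
- stand_tall: fixed check stand that carries the tallest of the three toothed hobs: brown wooden slab 150 x 70 x 12 mm; origin at the centre of its underside, x along its length. A dark steel post 36 x 36 mm, top 56 mm above the table, stands on it 45 mm to -x of the origin with the button on top; the tool stands 42 mm to +x of the origin. All four stands are alike.
- button_tall (a point): centre of the top face of the black round button (26 mm across) on the stand of the tallest of the three toothed hobs; 78 mm above the table while up, 22 mm above the post; the point moves down with the button.
- tick_tall (a joint): travel in m of the button on the stand of the tallest of the three toothed hobs: 0 up, 0.009 fully in; from 0.006 it counts as pressed. It slides straight down against about 3 N of friction, has no return spring and stays where it is left. Its cap is sprung: pushed beyond the end of the travel it yields by up to 10 mm more at 4.5 to 10.5 N, and comes back up by that much when released.
- stand_middle: fixed check stand that carries the middle-height of the three toothed hobs: brown wooden slab 150 x 70 x 12 mm; origin at the centre of its underside, x along its length. A dark steel post 36 x 36 mm, top 56 mm above the table, stands on it 45 mm to -x of the origin with the button on top; the tool stands 42 mm to +x of the origin. All four stands are alike.
- button_middle (a point): centre of the top face of the black round button (26 mm across) on the stand of the middle-height of the three toothed hobs; 78 mm above the table while up, 22 mm above the post; the point moves down with the button.
- tick_middle (a joint): travel in m of the button on the stand of the middle-height of the three toothed hobs: 0 up, 0.009 fully in; from 0.006 it counts as pressed. It slides straight down against about 3 N of friction, has no return spring and stays where it is left. Its cap is sprung: pushed beyond the end of the travel it yields by up to 10 mm more at 4.5 to 10.5 N, and comes back up by that much when released.
- stand_short: fixed check stand that carries the shortest of the three toothed hobs: brown wooden slab 150 x 70 x 12 mm; origin at the centre of its underside, x along its length. A dark steel post 36 x 36 mm, top 56 mm above the table, stands on it 45 mm to -x of the origin with the button on top; the tool stands 42 mm to +x of the origin. All four stands are alike.
- button_short (a point): centre of the top face of the black round button (26 mm across) on the stand of the shortest of the three toothed hobs; 78 mm above the table while up, 22 mm above the post; the point moves down with the button.
- tick_short (a joint): travel in m of the button on the stand of the shortest of the three toothed hobs: 0 up, 0.009 fully in; from 0.006 it counts as pressed. It slides straight down against about 3 N of friction, has no return spring and stays where it is left. Its cap is sprung: pushed beyond the end of the travel it yields by up to 10 mm more at 4.5 to 10.5 N, and comes back up by that much when released.
- stand_sleeve: fixed check stand that carries the smooth sleeve: brown wooden slab 150 x 70 x 12 mm; origin at the centre of its underside, x along its length. A dark steel post 36 x 36 mm, top 56 mm above the table, stands on it 45 mm to -x of the origin with the button on top; the tool stands 42 mm to +x of the origin. All four stands are alike.
- button_sleeve (a point): centre of the top face of the black round button (26 mm across) on the stand of the smooth sleeve; 78 mm above the table while up, 22 mm above the post; the point moves down with the button.
- tick_sleeve (a joint): travel in m of the button on the stand of the smooth sleeve: 0 up, 0.009 fully in; from 0.006 it counts as pressed. It slides straight down against about 3 N of friction, has no return spring and stays where it is left. Its cap is sprung: pushed beyond the end of the travel it yields by up to 10 mm more at 4.5 to 10.5 N, and comes back up by that much when released.
- hob_tall: the tallest hob: loose grey steel cylinder with rows of cutting teeth, 50 mm across, 80 mm tall, upright on its stand; origin at the centre of its underside. Not to be moved.
- hob_middle: the middle-height hob: loose grey steel cylinder with rows of cutting teeth, 58 mm across, 58 mm tall, upright on its stand; origin at the centre of its underside. Not to be moved.
- hob_short: the shortest hob: loose grey steel cylinder with rows of cutting teeth, 54 mm across, 34 mm tall, upright on its stand; origin at the centre of its underside. Not to be moved.
- sleeve: loose smooth grey steel sleeve without teeth, 52 mm across, 70 mm tall, upright on its stand; origin at the centre of its underside. Not to be moved.
- spacer_a: loose steel spacer ring, 28 mm across, 12 mm tall, flat on the table among the stands; origin at the centre of its underside. Bystander.
- spacer_b: loose steel spacer ring, 26 mm across, 16 mm tall, flat on the table among the stands; origin at the centre of its underside. Bystander.
- spare_hob: loose brass-coloured toothed hob, 60 mm across, 55 mm tall, standing on the table itself, without a stand; origin at the centre of its underside. Bystander.
- oil_bottle: loose white bottle with a black cap, 60 mm across, 150 mm tall; origin at the centre of its underside. Bystander.
- brush: loose hand brush lying on the table, nearer the robot than the stands; its x axis runs along it. Bystander.
- wrench: loose steel wrench lying at the right of the stands; its x axis runs along it. Bystander.
- swarf_cup: loose aluminium cup, 70 mm across, 70 mm tall, at the left of the stands; origin at the centre of its underside. Bystander.
Things that resemble listed ones, but are neither listed nor needed, are in the scene too. Leave any red or yellow look-alike of the stand_middle alone.

How it is judged:
On the way, in this order (a step that is already met when the one before it is completed fails the run):
1. button of the tallest hob pressed in by at least 6 mm, later ones still up (value of joint tick_tall above 0.006 m and value of joint each of tick_middle, tick_short, tick_sleeve below 0.003 m), for 0.1 s.
2. button of the middle-height hob pressed in by at least 6 mm, later ones still up (value of joint each of tick_tall, tick_middle above 0.006 m and value of joint each of tick_short, tick_sleeve below 0.003 m), for 0.1 s.
3. button of the shortest hob pressed in by at least 6 mm, later ones still up (value of joint each of tick_tall, tick_middle, tick_short above 0.006 m and value of joint tick_sleeve below 0.003 m), for 0.1 s.
At the end, for the whole second after the job is handed in: The buttons of all three toothed hobs are in by at least 6 mm of their 9 mm, the sleeve's button is in by less than 3 mm; the hobs and the sleeve stand upright and at rest within 12 mm of where they began, and the bystanders lie within 20 mm of where they began (all of step 3 and not (distance of hob_tall from where it was at the start of the episode above 0.012 m) and not (distance of hob_middle from where it was at the start of the episode above 0.012 m) and not (distance of hob_short from where it was at the start of the episode above 0.012 m) and not (distance of sleeve from where it was at the start of the episode above 0.012 m) and not (distance of spacer_a from where it was at the start of the episode above 0.02 m) and not (distance of spacer_b from where it was at the start of the episode above 0.02 m) and not (distance of spare_hob from where it was at the start of the episode above 0.02 m) and not (distance of oil_bottle from where it was at the start of the episode above 0.02 m) and not (distance of brush from where it was at the start of the episode above 0.02 m) and not (distance of wrench from where it was at the start of the episode above 0.02 m) and not (distance of swarf_cup from where it was at the start of the episode above 0.02 m) and angle between each of hob_tall, hob_middle, hob_short, sleeve's own z axis and vertical below 0.15 rad and linear speed of each of hob_tall, hob_middle, hob_short, sleeve below 0.02 m/s); the robot touches nothing.
It fails at once if a button moved in by 3 mm before that of the next taller hob was pressed ((value of joint tick_middle above 0.003 m and value of joint tick_tall below 0.006 m) or (value of joint tick_short above 0.003 m and value of joint tick_middle below 0.006 m)).
It fails at once if the button of the sleeve's stand pressed by 3 mm (value of joint tick_sleeve above 0.003 m).
It fails at once if a stand or its button pushed with more than 25 N (contact force between any of stand_tall, stand_middle, stand_short, stand_sleeve and the fingers above 25 N or contact force between any of stand_tall, stand_middle, stand_short, stand_sleeve and the arm above 25 N).
It fails at once if a hob or the sleeve shifted or lifted by more than 12 mm (distance of any of hob_tall, hob_middle, hob_short, sleeve from where it was at the start of the episode above 0.012 m).
It fails at once if a bystander shifted by more than 20 mm (distance of any of spacer_a, spacer_b, spare_hob, oil_bottle, brush, wrench, swarf_cup from where it was at the start of the episode above 0.02 m).
It also fails if it takes over 59 s, if anything falls off the work surface, if the arm or the gripper's body presses on something with over 40 N, if the wrist force passes 120 N, or if a joint passes its speed limit or range.

### The arm

A 7-joint arm with a two-finger parallel gripper is mounted at the origin on the work surface. World frame = base frame: x ahead of the robot, y to its left, z up, the work surface at z = 0. Lengths are in m, angles in rad, forces in N, time in s.
With the tool pointing down it reaches from about 0.425 to 0.95 m from the base axis. Payload 4.7 kg.
Tool frame: the origin (TCP) lies between the finger pads; the fingertips stand 17 mm ahead of it and the grasp point (between the pads) lies 2 mm behind it (r.tips_ahead is the distance from the TCP to the fingertips, in m); x points along the fingers, y is the direction in which the jaws open and shut, and the axes are right-handed (so a half turn about x gives the same grasp; the last joint's range is limited). The gripper opens to 87 mm and grips with 3 to 60 N. Pads are 19 mm wide; open, the fingers measure 117 mm over their backs; the gripper's body (75 mm by 190 mm) begins 51 mm behind the grasp point.
Start: joints at [1.077, 0.469, -0.049, 1.532, 0.024, 1.141, -0.082], TCP at [0.303, -0.603, 0.24] pointing down, gripper open.
Joint ranges: [-2.59, 2.59], [-0.33, 1.99], [-1.39, 1.29], [0.1, 2.45], [-1.04, 4.18], [0.21, 1.99], [-2.66, 2.66]. Speed limits (rad/s): [2.57, 2.57, 3.14, 3.14, 3.14, 3.14, 3.14].

### API

Orientations are given as a unit quaternion [x, y, z, w].
In Python, from rig import r, vision, order gives the robot as it stands.
- The arm moves only by the tool send_rows, never from a script. Its argument "targets" is a list of rows, each an object of numbers: "grip": the opening in per cent of the stroke, from 0 (shut) to 100 (fully open); "tx", "ty", "tz": the shift along the tool's x, y, z in m; "ax", "ay", "az": the turn, a rotation vector about the tool's x, y, z in rad. In form: [{"grip": .., "tx": .., "ty": .., "tz": .., "ax": .., "ay": .., "az": ..}, ...]. A call has 1 to 20 rows; each row is the pose to reach, as a shift and turn from the pose commanded when the call began, along the tool's axes at that moment; what a row does not reach only later rows make up. A row lasts 1/12 s, in which the tool goes at most 41.7 mm and 7.16 degrees, less where a joint would pass 70% of its speed; a pose out of reach is approached as far as the arm can. A call with a gripper value outside its range is refused whole. The fingers move at their own pace and stop on an object; "newtons" is the grip in N (left out, the last holds). Time passes only in rows, so rows that repeat a pose let the fingers close. It gives the time, the measured TCP pose, the force and the opening at its end, in the units of the state.
- r.read_state(): the state, without advancing time (a new reading comes with each control period).
- vision.capture(name): name is "side" or "top"; returns the picture (384x512x3 uint8, blue, green, red); there is no depth.
- vision.camera_info(name): a dict with "camera_matrix" (3x3 intrinsics, pixels), "rvec" (rotation vector, rad) and "tvec" (3), from world to camera coordinates, as OpenCV has them. Camera axes: x right, y down, z forward; pixel columns grow to the right and rows downward; lengths in m; the calibration is good to about 2 mm. A picture is of the moment at which its call begins. camera_info takes no time and is no camera call.
- order.finish_job(): hands the job in, once; it reports no verdict.
The state is a dict: "time_s": time; "qpos": joint angles; "joint_velocities": joint speeds; "effort": joint torques, N m; "tcp_pos": TCP position; "ee_rot": TCP orientation; "force": force on the tool from outside, world axes, zero at the start; "torque": the same for the moment, N m; "grip_width": finger opening in m.
Only numpy, scipy, OpenCV 4.12 (cv2) and the standard library are available. Lean on these libraries where they do the work, as an engineer would, in place of code of your own. Each camera call takes 0.05 s, during which the arm holds its last target.

## Working session

There is one attempt and no reset: what is moved stays moved. The work goes in short steps, Python scripts to look and compute and a tool call to move; the robot and the scene stay as the last step left them, time stands still between calls to the robot, and variables do not carry over. Pictures are saved under pics/ and viewed, and the job is handed in when it is done.

Besides the shell and the picture viewer there is one more tool, called after "Emit:" as name([rows], argument=value, ...), one row to a line, values as JSON. send_rows: Moves the arm, as the interface text tells. Its arguments: {"type":"object","properties":{"targets":{"type":"array"},"newtons":{"type":"number"}},"required":["targets"]}

```bash
mkdir -p pics; ls
python3 - <<'E'
from rig import r,vision,order
import cv2
print(r.read_state(), r.tips_ahead)
for n in("top","side"):
    cv2.imwrite(f"pics/{n}0.png",vision.capture(n)); print(vision.camera_info(n))
E
```

```text
pics
{'time_s': 0.0, 'qpos': array([ 1.07710806,  0.46945728, -0.0486147 ,  1.5337038 ,  0.02408559,
        1.14100458, -0.08228092]), 'joint_velocities': array([ 0.0003269 ,  0.00042295,  0.00025404, -0.00087564, -0.00014765,
        0.00053466,  0.00045609]), 'effort': array([-8.28781140e-05, -5.07976735e+01, -8.11541243e-02, -2.36156952e+01,
       -6.15470437e-02,  3.78813548e-02,  1.67833668e-04]), 'tcp_pos': array([ 0.30232296, -0.60286641,  0.23848461]), 'ee_rot': array([-0.68791313, -0.16355327,  0.68827239, -0.16219424]), 'force': array([ 0.43803453,  0.01327366, -0.07685431]), 'torque': array([-0.02441282, -0.01276003,  0.01812004]), 'grip_width': 0.08686061261269915} 0.017
{'camera_matrix': array([[418.91809419,   0.        , 254.77431904],
       [  0.        , 418.91809419, 191.55872157],
       [  0.        ,   0.        ,   1.        ]]), 'rvec': array([ 2.19648791, -2.14510363,  0.1411194 ]), 'tvec': array([-0.01406103,  0.52181321,  1.32175913])}
{'camera_matrix': array([[352.15250622,   0.        , 258.18186672],
       [  0.        , 352.15250622, 193.23118065],
       [  0.        ,   0.        ,   1.        ]]), 'rvec': array([ 0.37460562, -2.77087853,  1.20728793]), 'tvec': array([0.49422237, 0.16372461, 0.9738015 ])}
```

View pics/top0.png

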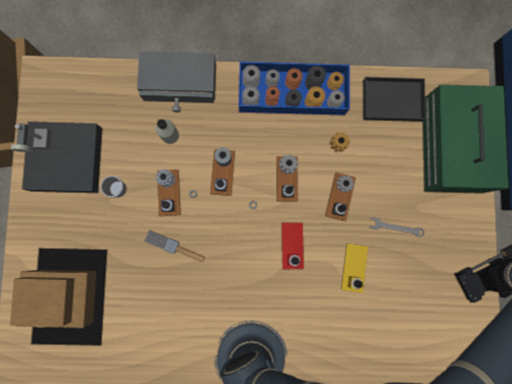

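View pics/side0.png

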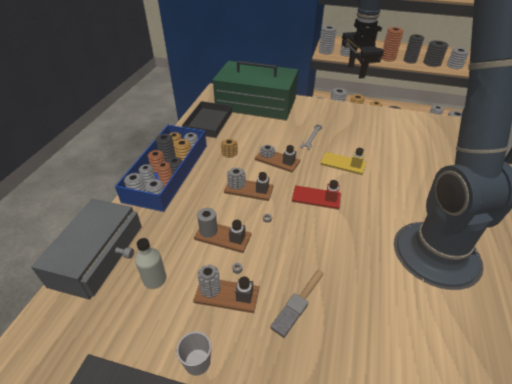

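Run:
```python
import cv2,numpy as np
t=cv2.imread("pics/top0.png");s=cv2.imread("pics/side0.png")
a=cv2.resize(t[140:225,145:365],None,fx=3.6,fy=3.6,interpolation=cv2.INTER_CUBIC)
cv2.imwrite("pics/topz.png",a)
b=cv2.resize(s[135:315,180:310],None,fx=3.3,fy=3.3,interpolation=cv2.INTER_CUBIC)
cv2.imwrite("pics/sidez.png",b)
```

```text
(no output)
```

View pics/topz.png

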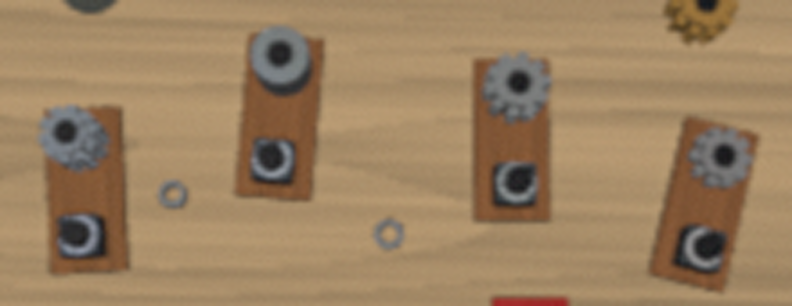

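View pics/sidez.png

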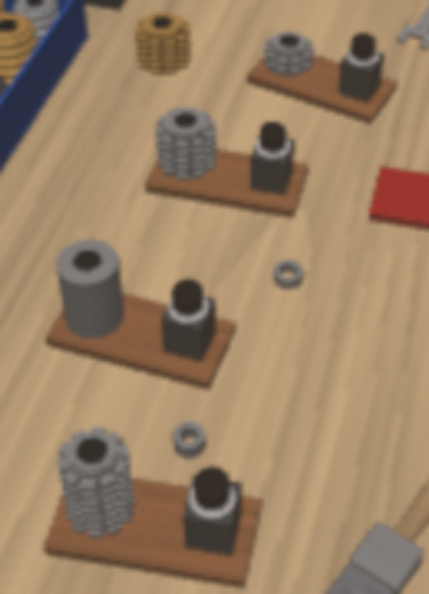

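```bash
cat > h.py <<'E'
import cv2,numpy as np
from rig import vision
def ray(n,p):
    c=vision.camera_info(n);R=cv2.Rodrigues(c['rvec'])[0];t=c['tvec']
    d=R.T@np.append(cv2.undistortPoints(np.array([[p]],float),c['camera_matrix'],None)[0,0],1)
    return -R.T@t,d
def plane(n,p,z):
    o,d=ray(n,p);return o+d*(z-o[2])/d[2]
def tri(p,q):
    P=[]
    for n in("top","side"):
        c=vision.camera_info(n);P.append(c['camera_matrix']@np.c_[cv2.Rodrigues(c['rvec'])[0],c['tvec']])
    X=cv2.triangulatePoints(P[0],P[1],np.array(p,float).reshape(2,1),np.array(q,float).reshape(2,1))[:,0]
    return X[:3]/X[3]
E
python3 - <<'E'
from h import *
t=cv2.imread("pics/top0.png");s=cv2.imread("pics/side0.png")
hsv=cv2.cvtColor(t,cv2.COLOR_BGR2HSV)
print(hsv[190,287],hsv[175,287],hsv[150,260])
print("grey vals cap/ring/post",t[186:196,280:298].max(axis=2))
m=cv2.inRange(hsv,(3,110,40),(14,255,150));m[:140]=0;m[225:]=0
cs,_=cv2.findContours(m,0,2)
for c in cs:
    if cv2.contourArea(c)<300: continue
    W=np.array([plane("top",p[0],.012)[:2] for p in c],np.float32)
    (cx,cy),wh,a=cv2.minAreaRect(W);b=cv2.boxPoints(((cx,cy),wh,a))
    e=b[1]-b[0] if np.linalg.norm(b[1]-b[0])>np.linalg.norm(b[2]-b[1]) else b[2]-b[1]
    e=e/np.linalg.norm(e); e=e*np.sign(e[0])
    print("slab",np.round([cx,cy],4),np.round(wh,4),"dir",np.round(e,3),"btn",np.round(np.array([cx,cy])-.045*e,4))
# dark blobs
for n,img,pts in(("top",t,[(166,205),(220.4,183.7),(288.6,190),(341.9,208)]),("side",s,[(243.9,281.5),(236.7,224.5),(262.7,176.5),(290.2,149)])):
    big=cv2.cvtColor(img,cv2.COLOR_BGR2GRAY).astype(float)
    for p in pts: print(n,p,plane(n,p,.078).round(4))
for p,q in zip([(166,205),(220.4,183.7),(288.6,190),(341.9,208)],[(243.9,281.5),(236.7,224.5),(262.7,176.5),(290.2,149)]): print("tri",tri(p,q).round(4))
E
```

```text
[120  19  40] [ 12 144 129] [ 18  98 171]
grey vals cap/ring/post [[130 110  74  66  91 114 109  89  72  59  60  59  60  75 111 127 127 135]
 [128 101  60  77 114 111  81  53  40  33  35  35  47  74 111 127 129 134]
 [129  99  66  97 121  95  55  37  35  37  35  38  56  78 114 127 127 134]
 [129  97  77 117 126  88  51  32  40  39  36  37  59  97 121 128 129 133]
 [130  98  77 117 116  77  44  40  38  41  35  32  61 101 124 130 127 130]
 [128 100  71 110 113  78  45  38  39  33  37  48  85 108 123 127 125 136]
 [130  99  69 109 136 111  63  38  35  34  38  79 125 117 120 128 127 132]
 [129 100  62  85 127 128 105  80  68  68  85 110 121 100 113 126 127 128]
 [128 101  62  70  96 128 140 136 126 129 138 126  98  83 112 129 127 126]
 [129 102  59  58  69  90 112 131 133 124 121  98  75  75 111 126 126 129]]
slab [ 0.5158 -0.282 ] [0.0688 0.1494] dir [ 0.975 -0.221] btn [ 0.4719 -0.272 ]
slab [0.5142 0.2785] [0.1471 0.0689] dir [0.996 0.092] btn [0.4694 0.2744]
slab [ 0.5717 -0.1052] [0.1461 0.0691] dir [1.    0.017] btn [ 0.5267 -0.106 ]
slab [0.5852 0.1064] [0.0685 0.1474] dir [ 0.999 -0.054] btn [0.5403 0.1088]
top (166, 205) [0.468  0.2721 0.078 ]
top (220.4, 183.7) [0.5385 0.1065 0.078 ]
top (288.6, 190) [ 0.524  -0.1062  0.078 ]
top (341.9, 208) [ 0.4718 -0.2728  0.078 ]
side (243.9, 281.5) [0.4712 0.2797 0.078 ]
side (236.7, 224.5) [0.5405 0.1169 0.078 ]
side (262.7, 176.5) [ 0.5237 -0.0931  0.078 ]
side (290.2, 149) [ 0.4705 -0.2574  0.078 ]
tri [0.4704 0.2741 0.0693]
tri [0.5415 0.1076 0.0672]
tri [ 0.5261 -0.1073  0.0656]
tri [ 0.473  -0.2758  0.0647]
```

```bash
cat >> h.py <<'E'
from scipy.spatial.transform import Rotation as Ro
def go(*ts):
    from rig import r
    s=r.read_state();R=Ro.from_quat(s['ee_rot']).as_matrix();p=s['tcp_pos']
    print(s['time_s'],p.round(4),s['force'].round(2),s['grip_width'],"tool x",R[:,0].round(3),"y",R[:,1].round(3))
    for t in ts: print(t,(R.T@(np.array(t)-p)).round(4))
E
python3 - <<'E'
from h import *
go((.48,-.35,.22),(.53,-.08,.22),(.469,.274,.2))
E
```

```text
0.1 [ 0.3024 -0.6029  0.2386] [ 0.77  0.11 -0.62] 0.08694956095173514 tool x [-0.001  0.002 -1.   ] y [ 0.448 -0.894 -0.002]
(0.48, -0.35, 0.22) [ 0.0188 -0.1464 -0.2722]
(0.53, -0.08, 0.22) [ 0.0192 -0.3654 -0.4379]
(0.469, 0.274, 0.2) [ 0.0398 -0.7091 -0.5421]
```

Emit:
send_rows([
  {"grip":0,"tx":0.019,"ty":-0.146,"tz":-0.272},
  {"grip":0,"tx":0.019,"ty":-0.146,"tz":-0.272},
  {"grip":0,"tx":0.019,"ty":-0.146,"tz":-0.272},
  {"grip":0,"tx":0.019,"ty":-0.146,"tz":-0.272},
  {"grip":0,"tx":0.019,"ty":-0.146,"tz":-0.272},
  {"grip":0,"tx":0.019,"ty":-0.146,"tz":-0.272},
  {"grip":0,"tx":0.019,"ty":-0.146,"tz":-0.272},
  {"grip":0,"tx":0.019,"ty":-0.146,"tz":-0.272},
  {"grip":0,"tx":0.019,"ty":-0.365,"tz":-0.438},
  {"grip":0,"tx":0.019,"ty":-0.365,"tz":-0.438},
  {"grip":0,"tx":0.019,"ty":-0.365,"tz":-0.438},
  {"grip":0,"tx":0.019,"ty":-0.365,"tz":-0.438},
  {"grip":0,"tx":0.019,"ty":-0.365,"tz":-0.438},
  {"grip":0,"tx":0.019,"ty":-0.365,"tz":-0.438},
  {"grip":0,"tx":0.019,"ty":-0.365,"tz":-0.438},
  {"grip":0,"tx":0.019,"ty":-0.365,"tz":-0.438},
  {"grip":0,"tx":0.019,"ty":-0.365,"tz":-0.438},
], newtons=20)

```text
$.targets[0]: bad value
```

Run:
```python
from h import *
go((.469,.274,.2),(.469,.274,.12))
```

```text
0.1 [ 0.3024 -0.6029  0.2386] [ 0.77  0.11 -0.62] 0.08694956095173514 tool x [-0.001  0.002 -1.   ] y [ 0.448 -0.894 -0.002]
(0.469, 0.274, 0.2) [ 0.0398 -0.7091 -0.5421]
(0.469, 0.274, 0.12) [ 0.1198 -0.709  -0.5421]
```

Emit:
send_rows([
  {"grip":0,"tx":0.019,"ty":-0.146,"tz":-0.272,"ax":0,"ay":0,"az":0},
  {"grip":0,"tx":0.019,"ty":-0.146,"tz":-0.272,"ax":0,"ay":0,"az":0},
  {"grip":0,"tx":0.019,"ty":-0.146,"tz":-0.272,"ax":0,"ay":0,"az":0},
  {"grip":0,"tx":0.019,"ty":-0.146,"tz":-0.272,"ax":0,"ay":0,"az":0},
  {"grip":0,"tx":0.019,"ty":-0.146,"tz":-0.272,"ax":0,"ay":0,"az":0},
  {"grip":0,"tx":0.019,"ty":-0.146,"tz":-0.272,"ax":0,"ay":0,"az":0},
  {"grip":0,"tx":0.019,"ty":-0.146,"tz":-0.272,"ax":0,"ay":0,"az":0},
  {"grip":0,"tx":0.019,"ty":-0.146,"tz":-0.272,"ax":0,"ay":0,"az":0},
  {"grip":0,"tx":0.019,"ty":-0.365,"tz":-0.438,"ax":0,"ay":0,"az":0},
  {"grip":0,"tx":0.019,"ty":-0.365,"tz":-0.438,"ax":0,"ay":0,"az":0},
  {"grip":0,"tx":0.019,"ty":-0.365,"tz":-0.438,"ax":0,"ay":0,"az":0},
  {"grip":0,"tx":0.019,"ty":-0.365,"tz":-0.438,"ax":0,"ay":0,"az":0},
  {"grip":0,"tx":0.019,"ty":-0.365,"tz":-0.438,"ax":0,"ay":0,"az":0},
  {"grip":0,"tx":0.019,"ty":-0.365,"tz":-0.438,"ax":0,"ay":0,"az":0},
  {"grip":0,"tx":0.019,"ty":-0.365,"tz":-0.438,"ax":0,"ay":0,"az":0},
  {"grip":0,"tx":0.019,"ty":-0.365,"tz":-0.438,"ax":0,"ay":0,"az":0},
  {"grip":0,"tx":0.019,"ty":-0.365,"tz":-0.438,"ax":0,"ay":0,"az":0},
], newtons=20)

```text
time_s: 1.52
tcp_pos: [0.5305, -0.0789, 0.2203]
ee_rot: [-0.688, -0.164, 0.688, -0.164]
force: [-0.6, -0.1, 0.3]
grip_width: 0.0008
```

Run:
```python
from h import *
go((.469,.274,.2),(.469,.274,.12))
```

```text
1.5167 [ 0.5305 -0.0789  0.2203] [-0.61 -0.14  0.31] 0.0007597437774528243 tool x [-0.001  0.    -1.   ] y [ 0.452 -0.892 -0.   ]
(0.469, 0.274, 0.2) [ 0.0204 -0.3426 -0.1046]
(0.469, 0.274, 0.12) [ 0.1004 -0.3426 -0.1047]
```

Emit:
send_rows([
  {"grip":0,"tx":0.02,"ty":-0.343,"tz":-0.105,"ax":0,"ay":0,"az":0},
  {"grip":0,"tx":0.02,"ty":-0.343,"tz":-0.105,"ax":0,"ay":0,"az":0},
  {"grip":0,"tx":0.02,"ty":-0.343,"tz":-0.105,"ax":0,"ay":0,"az":0},
  {"grip":0,"tx":0.02,"ty":-0.343,"tz":-0.105,"ax":0,"ay":0,"az":0},
  {"grip":0,"tx":0.02,"ty":-0.343,"tz":-0.105,"ax":0,"ay":0,"az":0},
  {"grip":0,"tx":0.02,"ty":-0.343,"tz":-0.105,"ax":0,"ay":0,"az":0},
  {"grip":0,"tx":0.02,"ty":-0.343,"tz":-0.105,"ax":0,"ay":0,"az":0},
  {"grip":0,"tx":0.02,"ty":-0.343,"tz":-0.105,"ax":0,"ay":0,"az":0},
  {"grip":0,"tx":0.02,"ty":-0.343,"tz":-0.105,"ax":0,"ay":0,"az":0},
  {"grip":0,"tx":0.02,"ty":-0.343,"tz":-0.105,"ax":0,"ay":0,"az":0},
  {"grip":0,"tx":0.05,"ty":-0.343,"tz":-0.105,"ax":0,"ay":0,"az":0},
  {"grip":0,"tx":0.08,"ty":-0.343,"tz":-0.105,"ax":0,"ay":0,"az":0},
  {"grip":0,"tx":0.1,"ty":-0.343,"tz":-0.105,"ax":0,"ay":0,"az":0},
  {"grip":0,"tx":0.1,"ty":-0.343,"tz":-0.105,"ax":0,"ay":0,"az":0},
  {"grip":0,"tx":0.1,"ty":-0.343,"tz":-0.105,"ax":0,"ay":0,"az":0},
  {"grip":0,"tx":0.1,"ty":-0.343,"tz":-0.105,"ax":0,"ay":0,"az":0},
])

```text
time_s: 2.85
tcp_pos: [0.472, 0.2723, 0.1216]
ee_rot: [0.689, 0.162, -0.688, 0.162]
force: [-0.0, 0.6, 0.4]
grip_width: -0.0
```

Run:
```python
from h import *
go((.469,.274,.095))
t=vision.capture("top");s=vision.capture("side")
a=cv2.resize(t[140:240,100:240],None,fx=4,fy=4,interpolation=2);b=cv2.resize(s[215:315,180:280],None,fx=4,fy=4,interpolation=2)
c=cv2.hconcat([cv2.resize(a,(400,400*100//140)),cv2.resize(b,(285,285))]);cv2.imwrite("pics/p1.png",c)
```

```text
2.85 [0.472  0.2723 0.1216] [-0.    0.61  0.38] -2.288209005740175e-05 tool x [ 0.002  0.001 -1.   ] y [ 0.447 -0.895  0.   ]
(0.469, 0.274, 0.095) [ 0.0266 -0.0029  0.002 ]
```

View pics/p1.png

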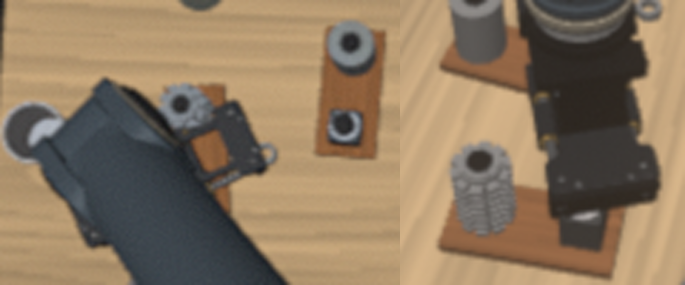

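Emit:
send_rows([
  {"grip":0,"tx":0.01,"ty":-0.003,"tz":0.002,"ax":0,"ay":0,"az":0},
  {"grip":0,"tx":0.02,"ty":-0.003,"tz":0.002,"ax":0,"ay":0,"az":0},
  {"grip":0,"tx":0.024,"ty":-0.003,"tz":0.002,"ax":0,"ay":0,"az":0},
  {"grip":0,"tx":0.026,"ty":-0.003,"tz":0.002,"ax":0,"ay":0,"az":0},
  {"grip":0,"tx":0.028,"ty":-0.003,"tz":0.002,"ax":0,"ay":0,"az":0},
  {"grip":0,"tx":0.03,"ty":-0.003,"tz":0.002,"ax":0,"ay":0,"az":0},
  {"grip":0,"tx":0.032,"ty":-0.003,"tz":0.002,"ax":0,"ay":0,"az":0},
  {"grip":0,"tx":0.034,"ty":-0.003,"tz":0.002,"ax":0,"ay":0,"az":0},
  {"grip":0,"tx":0.034,"ty":-0.003,"tz":0.002,"ax":0,"ay":0,"az":0},
  {"grip":0,"tx":0.034,"ty":-0.003,"tz":0.002,"ax":0,"ay":0,"az":0},
])

```text
time_s: 3.78
tcp_pos: [0.4679, 0.2749, 0.0865]
ee_rot: [0.688, 0.163, -0.688, 0.163]
force: [-0.0, 0.1, 0.0]
grip_width: 0.0005
```

Run:
```python
from h import *
go((.469,.274,.085))
```

```text
3.7833 [0.4679 0.2749 0.0865] [-0.01  0.1   0.01] 0.0004762622537009903 tool x [ 0.001  0.001 -1.   ] y [ 0.448 -0.894 -0.   ]
(0.469, 0.274, 0.085) [ 0.0015  0.0013 -0.0006]
```

Emit:
send_rows([
  {"grip":0,"tx":0.002,"ty":0.001,"tz":0,"ax":0,"ay":0,"az":0},
  {"grip":0,"tx":0.004,"ty":0.001,"tz":0,"ax":0,"ay":0,"az":0},
  {"grip":0,"tx":0.004,"ty":0.001,"tz":0,"ax":0,"ay":0,"az":0},
])

```text
time_s: 4.03
tcp_pos: [0.4682, 0.2748, 0.0829]
ee_rot: [0.689, 0.163, -0.688, 0.163]
force: [-2.8, 0.6, 5.6]
grip_width: 0.0006
```

Emit:
send_rows([
  {"grip":0,"tx":-0.02,"ty":0,"tz":0,"ax":0,"ay":0,"az":0},
  {"grip":0,"tx":-0.06,"ty":0,"tz":0,"ax":0,"ay":0,"az":0},
  {"grip":0,"tx":-0.1,"ty":0,"tz":0,"ax":0,"ay":0,"az":0},
  {"grip":0,"tx":-0.13,"ty":0,"tz":0,"ax":0,"ay":0,"az":0},
  {"grip":0,"tx":-0.13,"ty":0,"tz":0,"ax":0,"ay":0,"az":0},
  {"grip":0,"tx":-0.13,"ty":0,"tz":0,"ax":0,"ay":0,"az":0},
  {"grip":0,"tx":-0.13,"ty":0,"tz":0,"ax":0,"ay":0,"az":0},
])

```text
time_s: 4.62
tcp_pos: [0.4678, 0.2731, 0.2117]
ee_rot: [-0.688, -0.162, 0.688, -0.163]
force: [0.4, -0.3, -0.8]
grip_width: 0.0006
```

Run:
```python
from h import *
go((.526,-.106,.21),(.526,-.106,.12))
s=vision.capture("side")
cv2.imwrite("pics/p2.png",cv2.hconcat([cv2.resize(x[135:315,180:310],None,fx=3,fy=3,interpolation=2) for x in (cv2.imread("pics/side0.png"),s)]))
```

```text
4.6167 [0.4678 0.2731 0.2117] [ 0.41 -0.29 -0.76] 0.0005633223875118143 tool x [-0.    -0.001 -1.   ] y [ 0.448 -0.894  0.001]
(0.526, -0.106, 0.21) [0.002  0.365  0.1178]
(0.526, -0.106, 0.12) [0.092  0.365  0.1177]
```

View pics/p2.png

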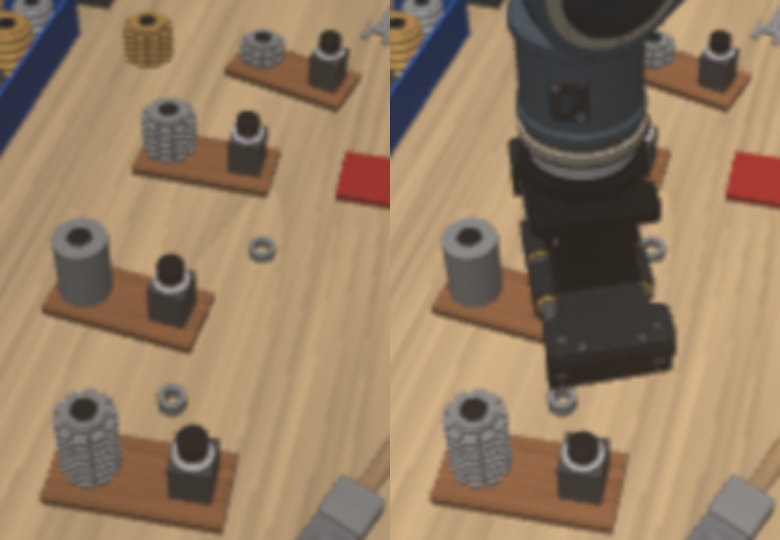

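The picture shows the tall button's cap has dropped: its centre at about (582,447), against (192,443) before, with less black above the ring. The hob hasn't moved. Next is the middle one.

Emit:
send_rows([
  {"grip":0,"tx":0.002,"ty":0.365,"tz":0.118,"ax":0,"ay":0,"az":0},
  {"grip":0,"tx":0.002,"ty":0.365,"tz":0.118,"ax":0,"ay":0,"az":0},
  {"grip":0,"tx":0.002,"ty":0.365,"tz":0.118,"ax":0,"ay":0,"az":0},
  {"grip":0,"tx":0.002,"ty":0.365,"tz":0.118,"ax":0,"ay":0,"az":0},
  {"grip":0,"tx":0.002,"ty":0.365,"tz":0.118,"ax":0,"ay":0,"az":0},
  {"grip":0,"tx":0.002,"ty":0.365,"tz":0.118,"ax":0,"ay":0,"az":0},
  {"grip":0,"tx":0.002,"ty":0.365,"tz":0.118,"ax":0,"ay":0,"az":0},
  {"grip":0,"tx":0.002,"ty":0.365,"tz":0.118,"ax":0,"ay":0,"az":0},
  {"grip":0,"tx":0.002,"ty":0.365,"tz":0.118,"ax":0,"ay":0,"az":0},
  {"grip":0,"tx":0.002,"ty":0.365,"tz":0.118,"ax":0,"ay":0,"az":0},
  {"grip":0,"tx":0.002,"ty":0.365,"tz":0.118,"ax":0,"ay":0,"az":0},
  {"grip":0,"tx":0.035,"ty":0.365,"tz":0.118,"ax":0,"ay":0,"az":0},
  {"grip":0,"tx":0.065,"ty":0.365,"tz":0.118,"ax":0,"ay":0,"az":0},
  {"grip":0,"tx":0.09,"ty":0.365,"tz":0.118,"ax":0,"ay":0,"az":0},
  {"grip":0,"tx":0.09,"ty":0.365,"tz":0.118,"ax":0,"ay":0,"az":0},
  {"grip":0,"tx":0.09,"ty":0.365,"tz":0.118,"ax":0,"ay":0,"az":0},
  {"grip":0,"tx":0.09,"ty":0.365,"tz":0.118,"ax":0,"ay":0,"az":0},
])

```text
time_s: 6.08
tcp_pos: [0.5269, -0.1042, 0.1233]
ee_rot: [0.688, 0.163, -0.688, 0.163]
force: [0.3, -0.1, 0.1]
grip_width: 0.0003
```

Run:
```python
from h import *
go((.526,-.106,.095),(.526,-.106,.083))
```

```text
6.0833 [ 0.5269 -0.1042  0.1233] [ 0.28 -0.11  0.12] 0.0002945396654526842 tool x [ 0.001  0.    -1.   ] y [ 0.45  -0.893  0.   ]
(0.526, -0.106, 0.095) [0.0283 0.0012 0.0016]
(0.526, -0.106, 0.083) [0.0403 0.0012 0.0016]
```

Emit:
send_rows([
  {"grip":0,"tx":0.01,"ty":0.001,"tz":0.001,"ax":0,"ay":0,"az":0},
  {"grip":0,"tx":0.02,"ty":0.001,"tz":0.001,"ax":0,"ay":0,"az":0},
  {"grip":0,"tx":0.026,"ty":0.001,"tz":0.001,"ax":0,"ay":0,"az":0},
  {"grip":0,"tx":0.028,"ty":0.001,"tz":0.001,"ax":0,"ay":0,"az":0},
  {"grip":0,"tx":0.03,"ty":0.001,"tz":0.001,"ax":0,"ay":0,"az":0},
  {"grip":0,"tx":0.032,"ty":0.001,"tz":0.001,"ax":0,"ay":0,"az":0},
  {"grip":0,"tx":0.034,"ty":0.001,"tz":0.001,"ax":0,"ay":0,"az":0},
  {"grip":0,"tx":0.036,"ty":0.001,"tz":0.001,"ax":0,"ay":0,"az":0},
  {"grip":0,"tx":0.038,"ty":0.001,"tz":0.001,"ax":0,"ay":0,"az":0},
  {"grip":0,"tx":0.038,"ty":0.001,"tz":0.001,"ax":0,"ay":0,"az":0},
  {"grip":0,"tx":0.038,"ty":0.001,"tz":0.001,"ax":0,"ay":0,"az":0},
])

```text
time_s: 7.0
tcp_pos: [0.5254, -0.1068, 0.0847]
ee_rot: [-0.688, -0.163, 0.688, -0.163]
force: [-3.7, 0.4, 4.9]
grip_width: 0.0006
```

Emit:
send_rows([
  {"grip":0,"tx":0.001,"ty":0,"tz":0,"ax":0,"ay":0,"az":0},
  {"grip":0,"tx":0.001,"ty":0,"tz":0,"ax":0,"ay":0,"az":0},
  {"grip":0,"tx":-0.02,"ty":0,"tz":0,"ax":0,"ay":0,"az":0},
  {"grip":0,"tx":-0.06,"ty":0,"tz":0,"ax":0,"ay":0,"az":0},
  {"grip":0,"tx":-0.1,"ty":0,"tz":0,"ax":0,"ay":0,"az":0},
  {"grip":0,"tx":-0.13,"ty":0,"tz":0,"ax":0,"ay":0,"az":0},
  {"grip":0,"tx":-0.13,"ty":0,"tz":0,"ax":0,"ay":0,"az":0},
  {"grip":0,"tx":-0.13,"ty":0,"tz":0,"ax":0,"ay":0,"az":0},
  {"grip":0,"tx":-0.13,"ty":0,"tz":0,"ax":0,"ay":0,"az":0},
])

```text
time_s: 7.75
tcp_pos: [0.5252, -0.1067, 0.2138]
ee_rot: [-0.688, -0.163, 0.688, -0.163]
force: [0.3, -0.2, -0.2]
grip_width: 0.0005
```

Run:
```python
from h import *
go((.472,-.272,.21),(.472,-.272,.12))
s=vision.capture("side")
cv2.imwrite("pics/p3.png",cv2.hconcat([cv2.resize(x[135:315,180:310],None,fx=3,fy=3,interpolation=2) for x in (cv2.imread("pics/side0.png"),s)]))
```

```text
7.75 [ 0.5252 -0.1067  0.2138] [ 0.3  -0.17 -0.19] 0.0004696333353379346 tool x [-0.001  0.    -1.   ] y [ 0.448 -0.894 -0.   ]
(0.472, -0.272, 0.21) [0.0038 0.1239 0.1216]
(0.472, -0.272, 0.12) [0.0938 0.1239 0.1216]
```

View pics/p3.png

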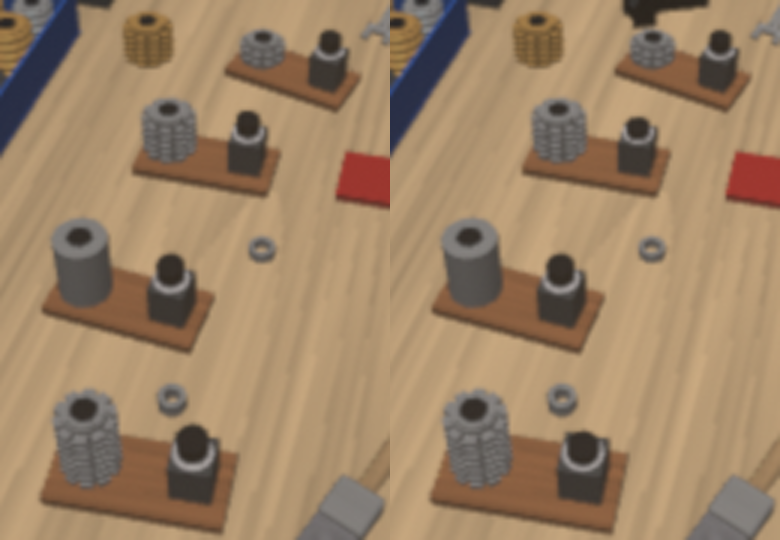

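The tall cap (582,447) and the middle cap (637,130) are both lower now. The sleeve's button (560,270) and the short one (720,43) are still up, and nothing has shifted. Next is the shortest.

Emit:
send_rows([
  {"grip":0,"tx":0.004,"ty":0.124,"tz":0.122,"ax":0,"ay":0,"az":0},
  {"grip":0,"tx":0.004,"ty":0.124,"tz":0.122,"ax":0,"ay":0,"az":0},
  {"grip":0,"tx":0.004,"ty":0.124,"tz":0.122,"ax":0,"ay":0,"az":0},
  {"grip":0,"tx":0.004,"ty":0.124,"tz":0.122,"ax":0,"ay":0,"az":0},
  {"grip":0,"tx":0.004,"ty":0.124,"tz":0.122,"ax":0,"ay":0,"az":0},
  {"grip":0,"tx":0.004,"ty":0.124,"tz":0.122,"ax":0,"ay":0,"az":0},
  {"grip":0,"tx":0.035,"ty":0.124,"tz":0.122,"ax":0,"ay":0,"az":0},
  {"grip":0,"tx":0.065,"ty":0.124,"tz":0.122,"ax":0,"ay":0,"az":0},
  {"grip":0,"tx":0.09,"ty":0.124,"tz":0.122,"ax":0,"ay":0,"az":0},
  {"grip":0,"tx":0.09,"ty":0.124,"tz":0.122,"ax":0,"ay":0,"az":0},
  {"grip":0,"tx":0.09,"ty":0.124,"tz":0.122,"ax":0,"ay":0,"az":0},
  {"grip":0,"tx":0.09,"ty":0.124,"tz":0.122,"ax":0,"ay":0,"az":0},
])

```text
time_s: 8.8
tcp_pos: [0.4734, -0.2713, 0.1253]
ee_rot: [0.688, 0.163, -0.687, 0.164]
force: [-0.2, 0.4, 0.7]
grip_width: 0.0008
```

Run:
```python
from h import *
go((.472,-.272,.095),(.472,-.272,.083))
```

```text
8.8 [ 0.4734 -0.2713  0.1253] [-0.17  0.36  0.67] 0.0007894188205487683 tool x [ 0.001  0.    -1.   ] y [ 0.45  -0.893  0.001]
(0.472, -0.272, 0.095) [ 0.0303 -0.      0.0016]
(0.472, -0.272, 0.083) [ 0.0423 -0.      0.0016]
```

Emit:
send_rows([
  {"grip":0,"tx":0.01,"ty":0,"tz":0.001,"ax":0,"ay":0,"az":0},
  {"grip":0,"tx":0.02,"ty":0,"tz":0.001,"ax":0,"ay":0,"az":0},
  {"grip":0,"tx":0.027,"ty":0,"tz":0.001,"ax":0,"ay":0,"az":0},
  {"grip":0,"tx":0.03,"ty":0,"tz":0.001,"ax":0,"ay":0,"az":0},
  {"grip":0,"tx":0.032,"ty":0,"tz":0.001,"ax":0,"ay":0,"az":0},
  {"grip":0,"tx":0.034,"ty":0,"tz":0.001,"ax":0,"ay":0,"az":0},
  {"grip":0,"tx":0.036,"ty":0,"tz":0.001,"ax":0,"ay":0,"az":0},
  {"grip":0,"tx":0.038,"ty":0,"tz":0.001,"ax":0,"ay":0,"az":0},
  {"grip":0,"tx":0.04,"ty":0,"tz":0.001,"ax":0,"ay":0,"az":0},
  {"grip":0,"tx":0.041,"ty":0,"tz":0.001,"ax":0,"ay":0,"az":0},
  {"grip":0,"tx":0.041,"ty":0,"tz":0.001,"ax":0,"ay":0,"az":0},
])

```text
time_s: 9.72
tcp_pos: [0.471, -0.2726, 0.0837]
ee_rot: [-0.688, -0.163, 0.688, -0.163]
force: [-3.3, 2.5, 5.3]
grip_width: 0.0005
```

Emit:
send_rows([
  {"grip":0,"tx":0,"ty":0,"tz":0,"ax":0,"ay":0,"az":0},
  {"grip":0,"tx":-0.02,"ty":0,"tz":0,"ax":0,"ay":0,"az":0},
  {"grip":0,"tx":-0.06,"ty":0,"tz":0,"ax":0,"ay":0,"az":0},
  {"grip":0,"tx":-0.1,"ty":0,"tz":0,"ax":0,"ay":0,"az":0},
  {"grip":0,"tx":-0.14,"ty":0,"tz":0,"ax":0,"ay":0,"az":0},
  {"grip":0,"tx":-0.18,"ty":0,"tz":0,"ax":0,"ay":0,"az":0},
  {"grip":0,"tx":-0.18,"ty":0,"tz":0,"ax":0,"ay":0,"az":0},
  {"grip":0,"tx":-0.18,"ty":0,"tz":0,"ax":0,"ay":0,"az":0},
  {"grip":0,"tx":-0.18,"ty":0,"tz":0,"ax":0,"ay":0,"az":0},
])

```text
time_s: 10.47
tcp_pos: [0.4711, -0.2727, 0.2631]
ee_rot: [0.688, 0.163, -0.688, 0.163]
force: [0.1, 0.2, -0.7]
grip_width: 0.0005
```

Run:
```python
from h import *
go()
s=vision.capture("side")
cv2.imwrite("pics/p4.png",cv2.hconcat([cv2.resize(x[120:320,180:330],None,fx=2.6,fy=2.6,interpolation=2) for x in (cv2.imread("pics/side0.png"),s)]))
cv2.imwrite("pics/p4t.png",vision.capture("top"))
```

```text
10.4667 [ 0.4711 -0.2727  0.2631] [ 0.1   0.21 -0.75] 0.0005470929370049297 tool x [ 0. -0. -1.] y [ 0.448 -0.894  0.   ]
```

View pics/p4.png

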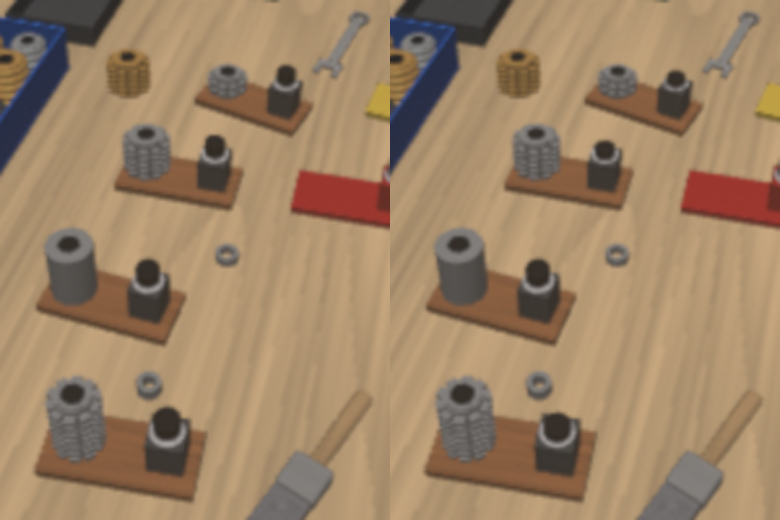

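View pics/p4t.png

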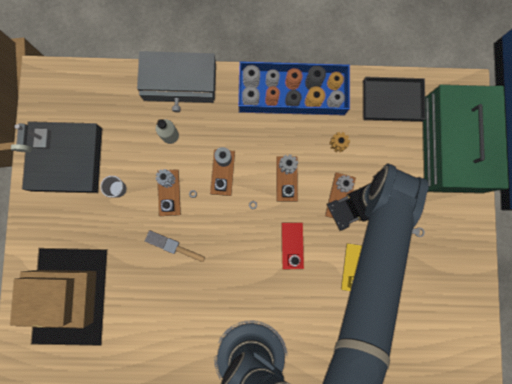

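All three caps are down: (557,428), (604,150) and (676,80) in the side picture. The sleeve's cap at (537,272) is unchanged and everything else is in place, so I'm handing the job in.

```bash
python3 -c "
from rig import order
print(order.finish_job())"
```

```text
the job is handed in; nothing more can be done
None
```

I pressed the buttons of the tallest, middle and shortest toothed hobs, in that order, with closed fingertips, and handed the job in at about 10.5 s of the 59 s allowed. No verdict was reported.

- **Presses:** each button went down to its end stop and slightly into the sprung cap. The upward force was 5.6 N, 4.9 N and 5.3 N at the last readings, against the 25 N limit. The fingertips ended 66–68 mm above the table, against 78 mm for an unpressed button.
- **Last pictures:** all three caps are visibly lower. The sleeve's button is still up, and nothing visible has moved. The arm hid a little in the top view, mainly part of the shortest hob's stand, the wrench and the yellow look-alike. The hand is clear of everything at 0.26 m.
- **Disagreement:** the first two-view measurement put the caps at 65–69 mm instead of 78 mm. I had picked the middle of each cap rather than its top face. I used the stated height instead, and the contact forces agreed with it.

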